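# Fit the bearing ring and press its cap home

## Task

Slide the small bearing ring down over the stub axle of the bolted pedestal until it rests flat on the shoulder, and let go of it. Then take the flanged round cap and press it straight down over the stud above the ring; it clicks past the sprung balls, and the push gets easy for a moment, but keep pressing until the cap is fully home against the end of the stud. Finish still holding the cap with the gripper and still pressing it down firmly, and leave the large ring and the hexagon nut where they lie.

Things in the scene. Friction and masses are not known exactly. Their poses are not given: they have to be found in the camera images.
- pedestal: round bare steel pedestal fixed to the bench; place and yaw vary. Origin on its axis at the bench top, z up. From the bottom: foot 80 mm in diameter, 10 mm high (bolt heads to 15 mm); column 44 mm in diameter to a flat shoulder 45 mm up; stub axle 27 mm in diameter from 45 to 60 mm, tapering to 14 mm at 66 mm; stud 14 mm in diameter to 98 mm, its last 4 mm tapering to 8 mm
- shoulder (a point): centre of the pedestal's flat shoulder, 45 mm above the bench: the ring's underside comes here
- stud_top (a point): centre of the stud's end face, 98 mm above the bench; axes as the pedestal's, z up
- detents (a point): point on the stud's axis, 78.8 mm above the bench, at the height of four spring-loaded balls that stand out of the stud to 20 mm across and yield inwards. The cap's lip meets them with its mouth 82 mm above the bench, needs up to about 10 N over the next 3 to 4 mm, then slides easily and is drawn down with a click between about 6 and 2 mm above home
- small_ring: the smaller of two plain metal bearing rings, lying flat on the bench: 56 mm outside diameter, 22 mm high, bore about 30 mm (it slides freely on the axle, also past the balls), 0.24 kg. Origin at the centre of its underside, z along its axis. Grasp it across the outside
- cap: grey plastic snap cap standing mouth down on the bench: round, closed top, 34 mm high; flange 36 mm in diameter on the lowest 5 mm, barrel 30 mm in diameter above it (grasp the barrel), about 0.05 kg. Origin at the centre of its mouth (underside), z along its axis to the closed top. Inside: lip of 16 mm bore in the lowest 5 mm, then a groove of 22 mm bore
- cap_ceiling (a point): centre of the cap's flat inner ceiling, 29.5 mm above its mouth. Home: this point on the stud's end, the mouth then 68.5 mm above the bench and 1.5 mm above the seated ring; from there on it is solid, and about 10 to 20 N is a firm press
- large_ring: bystander: the larger plain metal bearing ring, 70 mm outside diameter, 30 mm high, lying flat; origin at the centre of its underside. Leave it alone
- big_nut: bystander: dark hexagon nut 36 x 42 mm, 19 mm high, lying flat; origin at the centre of its underside. Leave it alone

How it is judged:
On the way, in this order (a step that is already met when the one before it is completed fails the run):
1. the small ring rests flat on the shoulder round the axle, let go (horizontal distance between small_ring and shoulder below 0.004 m and z of small_ring in the frame of shoulder below 0.002 m and angle between small_ring's own z axis and vertical below 0.06 rad and contact force between the fingers and small_ring below 0.1 N), for 0.2 s.
2. the cap has clicked over the balls and is pressed fully home (horizontal distance between cap and stud_top below 0.003 m and z of cap in the frame of stud_top below -0.028 m and contact force between cap and pedestal above 3 N), for 0.2 s.
At the end, for the whole second after the job is handed in: Small ring flat on the shoulder (2 mm in height, 4 mm off axis, 0.06 rad); cap home on the stud (mouth at least 28 mm below the stud's end, 3 mm off axis, 0.08 rad), at rest, still held and pressed onto the pedestal with over 3 N through the last second (all of step 2 and horizontal distance between small_ring and shoulder below 0.004 m and z of small_ring in the frame of shoulder below 0.002 m and angle between small_ring's own z axis and vertical below 0.06 rad and angle between cap's own z axis and vertical below 0.08 rad and contact force between the fingers and cap above 3 N and linear speed of cap below 0.01 m/s); the arm keeps its last pose, push and grip.
It fails at once if the large ring was disturbed (distance of large_ring from where it was at the start of the episode above 0.02 m).
It fails at once if the hexagon nut was disturbed (distance of big_nut from where it was at the start of the episode above 0.02 m).
It also fails if it takes over 61 s, if anything falls off the work surface, if the arm or the gripper's body presses on something with over 40 N, if the wrist force passes 120 N, or if a joint passes its speed limit or range.

## Robot

A 6-joint arm with a two-finger parallel gripper is mounted at the origin on the work surface; the furniture and walls round the work are solid. World frame = base frame: x ahead of the robot, y to its left, z up, the work surface at z = 0. Lengths are in m, angles in rad, forces in N, time in s.
With the tool pointing down it reaches from about 0.275 to 0.725 m from the base axis. Payload 5.6 kg.
Tool frame: the origin (TCP) lies at the very end of the fingers, on their centre line; the grasp point (between the pads) lies 19 mm behind it (r.tcp_to_grasp is the distance from the TCP to the grasp point, in m); z points along the fingers, y is the line along which they close (so a half turn about z gives the same grasp; the last joint's range is limited). The gripper opens to 85 mm and grips with 20 to 120 N. Pads are 22 mm wide; open, the fingers measure 114 mm over their backs; the gripper's body (76 mm by 85 mm) begins 54 mm behind the grasp point. The pads swing forward as they close: fully open they stand 13 mm farther back than shut.
Start: joints at [1.389, 0.255, 0.108, 0, -1.424, -0.285], TCP at [0.247, 0.491, 0.231] pointing down, gripper open.
Joint ranges: [-2.95, 2.95], [-1.21, 1.97], [-1.09, 1.5], [-2.87, 1.71], [-2.94, -0.07], [-3.05, 3.05]. Speed limits (rad/s): [2.57, 2.57, 3.14, 3.14, 3.14, 3.14].

## Interface

Orientations are given as a unit quaternion [x, y, z, w].
In Python, from plant import sensors, eyes, ticket, spotter, r gives the robot as it stands. The module is installed in compiled form; this text tells all that it offers.
- The arm moves only by the tool drive_tool, never from a script. Its arguments are lists of equal length, an entry for each row: "xyz": the shift along the tool's x, y, z in cm, a list of three; "twist": the turn about the tool's z in rad. In form: {"xyz": [[x, y, z], ...], "twist": [twist, ...]}. A call has 1 to 10 rows; each row shifts and turns the commanded pose from where the row before left it, along the tool's axes as they then stand; what a row does not reach is not made up. A row lasts 1/10 s, in which the tool goes at most 50 mm and 8.59 degrees, less where a joint would pass 70% of its speed; a pose out of reach is approached as far as the arm can. A call with a gripper value outside its range is refused whole. "grip" is the finger opening in cm, from 0 to 8.54, set as the call begins (left out, the last holds). The fingers move at their own pace and stop on an object; "squeeze" is the grip in N (left out, the last holds). Time passes only in rows, so rows that do not move let the fingers close. It gives the time, the measured TCP pose, the force, the opening and the grip force at its end, in the units of the state.
- sensors.get_state(): the state, without advancing time (a new reading comes with each control period).
- eyes.camera(name): name is "scene" or "top" or "wrist"; returns a dict with "img" (420x560x3 uint8, red, green, blue), "mtx" (3x3 intrinsics, pixels), "rvec" (rotation vector, rad) and "tvec" (3), from world to camera coordinates, as OpenCV has them. Camera axes: x right, y down, z forward; pixel columns grow to the right and rows downward; lengths in m; the calibration is good to about 2 mm. A picture is of the moment at which its call begins. There is no depth.
- ticket.hand_in(): hands the job in; it is judged then, once.
Trained networks look in the newest picture that a camera, given by its name, has taken for a name from the list of things; names that differ only in an ending like _2 or _b are one class to them, and where a whole thing is asked for, a point or a joint stands for the part that bears it (a point fixed in the world has none). Each returns a list of dicts, best first, with "p" (0 to 1); they miss things now and then, are a little off and sometimes report something else, mostly with a low value. They report only what shows in the picture. A call takes as long as a camera call.
- spotter.look_for(camera, thing): "location" ([column, row] in pixels, amid what is visible of it).
- spotter.cut_out(camera, thing): "region" (420x560 bool, what is visible of it) and "location" ([column, row] in pixels, amid what is visible of it).
- spotter.spot_point(camera, thing): "location" ([column, row] in pixels: a listed point, or the origin of a listed thing).
The state is a dict: "time": time; "joint_pos": joint angles; "joint_velocities": joint speeds; "tau": joint torques, N m; "tool_pos": TCP position; "tcp_rot": TCP orientation; "force": force on the tool from outside, world axes, zero at the start; "ft_torque": the same for the moment, N m; "opening": finger opening in m; "finger_force": force on a finger pad.
Only numpy, scipy, OpenCV 4.12 (cv2) and the standard library are available. Lean on these libraries where they do the work, as an engineer would, in place of code of your own. Each camera call takes 0.05 s, during which the arm holds its last target. There are 200 camera calls.

## Working session

There is one attempt and no reset: what is moved stays moved. The work goes in short steps, Python scripts to look and compute and a tool call to move; the robot and the scene stay as the last step left them, time stands still between calls to the robot, and variables do not carry over. Pictures are saved under pics/ and viewed, at most 12 in all, crops included, and the job is handed in when it is done.

Besides the shell and the picture viewer there is one more tool, called after "Call:" as name(argument=value, ...), one argument or row to a line, values as JSON. drive_tool: Moves the arm, as the interface text tells. Its arguments: {"type":"object","properties":{"xyz":{"type":"array"},"twist":{"type":"array"},"grip":{"type":"number"},"squeeze":{"type":"number"}},"required":["xyz","twist"]}

```bash
mkdir -p pics
cat > h.py <<'E'
import numpy as np, cv2
from plant import sensors, eyes, ticket, spotter, r
from scipy.spatial.transform import Rotation as R
def ray(c,px):
    M=R.from_rotvec(np.ravel(c['rvec'])).as_matrix(); t=np.ravel(c['tvec'])
    d=M.T@np.linalg.inv(c['mtx'])@np.array([px[0],px[1],1.]); return -M.T@t, d
def at_z(c,px,z):
    o,d=ray(c,px); return o+d*(z-o[2])/d[2]
def save(c,n): cv2.imwrite(f'pics/{n}.png',c['img'][:,:,::-1])
E
python3 - <<'E'
from h import *
s=sensors.get_state(); print({k:np.round(v,3) for k,v in s.items()}); print(r.tcp_to_grasp)
Z=dict(small_ring=0,cap=0,large_ring=0,big_nut=0,pedestal=0,shoulder=.045,stud_top=.098)
for n in ['top','scene']:
    c=eyes.camera(n); save(c,n+'0')
    for t,z in Z.items():
        for q in spotter.spot_point(n,t)[:2]: print(n,t,round(q['p'],2),np.round(q['location'],1),np.round(at_z(c,q['location'],z),4))
E
```

```text
{'time': np.float64(0.0), 'joint_pos': array([ 1.389,  0.256,  0.107, -0.   , -1.424, -0.285]), 'joint_velocities': array([-0.001, -0.001,  0.001, -0.   , -0.001, -0.   ]), 'tau': array([ 0.0000e+00, -3.8663e+01,  2.3794e+01,  5.3650e+00, -6.0000e-03,
        0.0000e+00]), 'tool_pos': array([0.247, 0.491, 0.23 ]), 'tcp_rot': array([ 0.973, -0.231, -0.   ,  0.001]), 'force': array([0.744, 0.094, 0.044]), 'ft_torque': array([-0.076,  0.009,  0.068]), 'finger_force': np.float64(0.0), 'opening': np.float64(0.085)}
0.0187
top small_ring 0.63 [361.3 243.6] [ 0.4577 -0.2667  0.    ]
top cap 0.54 [290.8 245.2] [ 0.4422 -0.1152  0.    ]
top large_ring 0.6 [290.7 195.4] [ 0.5527 -0.1073  0.    ]
top big_nut 0.8 [351.3 193.9] [ 0.5668 -0.2409  0.    ]
top pedestal 0.6 [228.6 229.7] [0.4653 0.0217 0.    ]
top pedestal 0.34 [226.2 225.1] [0.4749 0.028  0.    ]
top shoulder 0.97 [226.2 224.3] [0.4687 0.0226 0.045 ]
top stud_top 0.65 [223.3 218.4] [0.4704 0.0229 0.098 ]
scene small_ring 0.82 [334.9 303.9] [ 0.4604 -0.2572 -0.    ]
scene small_ring 0.57 [222.3 183.1] [ 0.5358  0.1137 -0.    ]
scene cap 0.84 [268.4 267.6] [ 0.439  -0.1189  0.    ]
scene cap 0.33 [269.3 256.1] [ 0.4596 -0.1009  0.    ]
scene large_ring 0.61 [309.6 236.3] [ 0.5482 -0.1221  0.    ]
scene big_nut 0.59 [368.1 260.4] [ 0.5769 -0.2398 -0.    ]
scene pedestal 0.62 [223.9 222.8] [ 0.4595  0.0239 -0.    ]
scene shoulder 0.77 [221.3 207.8] [0.4559 0.0221 0.045 ]
scene stud_top 0.8 [220.6 180.9] [0.4694 0.0327 0.098 ]
```

View pics/top0.png

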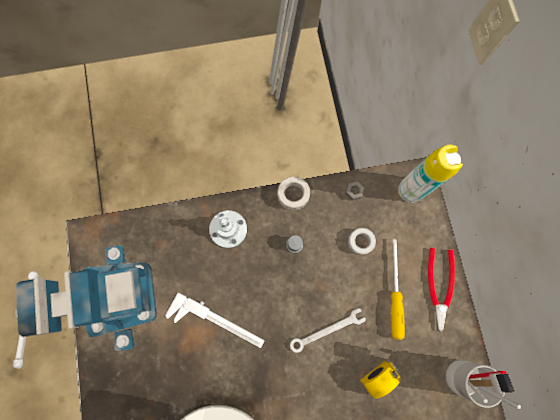

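View pics/scene0.png

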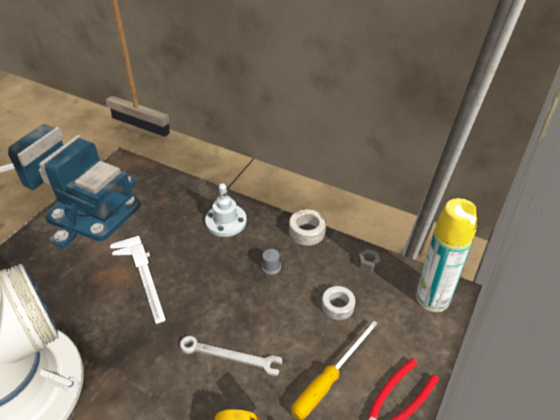

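The top view shows the pedestal at about (226,228), cap (294,243), small ring (361,241), large ring (294,193) and nut (354,189). This agrees with the networks. I'll fly over the pedestal first and refine its position with the wrist camera.

Call:
drive_tool(
  xyz=[
    [0, 0, 0],
    [0, 0, 0],
    [0, 0, 0],
    [0, 0, 0],
    [1.8, 3.9, 0],
    [1.8, 3.9, 0],
    [1.8, 3.9, 0],
    [1.8, 3.9, 0],
    [1.8, 3.9, 0],
    [1.8, 3.9, 0],
  ],
  twist=[-0.116, -0.116, -0.116, -0.116, 0, 0, 0, 0, 0, 0],
)

```text
time: 1.8
tool_pos: [0.3552, 0.2552, 0.2316]
tcp_rot: [1.0, -0.001, 0.0, -0.0]
force: [0.9, 0.5, 1.6]
opening: 0.085
finger_force: 0.0
```

Call:
drive_tool(
  xyz=[
    [1.8, 3.9, 0],
    [1.8, 3.9, 0],
    [1.8, 3.9, 0],
    [1.8, 3.9, 0],
    [1.8, 3.9, 0],
    [1.8, 3.9, 0],
    [0, 0, 0],
    [0, 0, 0],
  ],
  twist=[0, 0, 0, 0, 0, 0, 0, 0],
)

```text
time: 2.6
tool_pos: [0.4623, 0.0217, 0.2311]
tcp_rot: [1.0, -0.003, -0.0, -0.0]
force: [-0.4, 0.3, -0.2]
opening: 0.0856
finger_force: 0.0
```

Run:
```python
from h import *
s=sensors.get_state(); print({k:np.round(s[k],4) for k in ['time','tool_pos','tcp_rot','joint_pos','force']})
c=eyes.camera('wrist'); save(c,'w1'); print(ray(c,(280,210)))
for t,z in dict(cap=0,pedestal=0,shoulder=.045,stud_top=.098,detents=.0788).items():
    for q in spotter.spot_point('wrist',t)[:2]: print(t,round(q['p'],2),np.round(q['location'],1),np.round(at_z(c,q['location'],z),4))
```

```text
{'time': np.float64(2.6), 'tool_pos': array([0.4623, 0.0217, 0.2311]), 'tcp_rot': array([ 1.0e+00, -2.7e-03, -2.0e-04, -0.0e+00]), 'joint_pos': array([ 3.8680e-01,  8.1700e-02, -1.0380e-01, -2.0000e-04, -1.3856e+00,
        1.1786e+00]), 'force': array([-0.4425,  0.2928, -0.2214])}
(array([0.52671863, 0.020977  , 0.37328201]), array([-0.26219313,  0.01577337, -0.96498814]))
cap 0.61 [405.3 197.2] [ 0.4403 -0.1198  0.    ]
pedestal 0.84 [281.8 177.6] [0.464  0.0247 0.    ]
pedestal 0.55 [530.3  79.9] [ 0.5684 -0.2414  0.    ]
shoulder 0.89 [281.1 185.1] [0.4638 0.025  0.045 ]
stud_top 0.92 [282.9 197.8] [0.4628 0.0229 0.098 ]
stud_top 0.31 [280.3 181.4] [0.4772 0.025  0.098 ]
detents 0.94 [284.3 189.6] [0.4661 0.0217 0.0788]
```

View pics/w1.png

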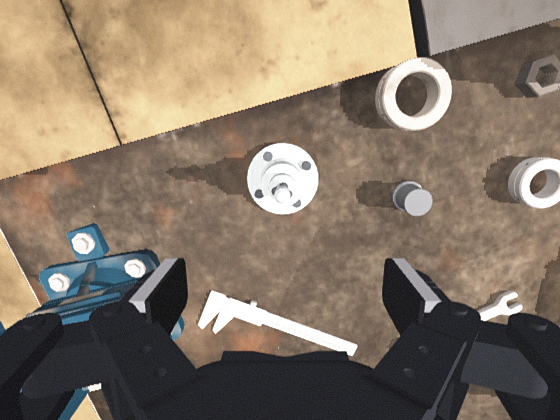

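The wrist view shows the pedestal at (282,180) with its stud top at (283,190), cap (412,198), small ring (537,182) and large ring (414,93). I'll fit profile silhouettes to the masks for better precision.

```bash
cat >> h.py <<'E'
from scipy.optimize import minimize
P=dict(pedestal=[[(0,.04),(.01,.04)],[(.01,.022),(.045,.022)],[(.045,.0135),(.06,.0135)],[(.06,.0135),(.066,.007)],[(.066,.007),(.094,.007)],[(.094,.007),(.098,.004)]],
 cap=[[(0,.018),(.005,.018)],[(.005,.015),(.034,.015)]], small_ring=[[(0,.028),(.022,.028)]])
def sil(c,thing,x,y,z0=0,S=4):
    im=np.zeros((420*S,560*S),np.uint8); a=np.linspace(0,2*np.pi,60)
    for fr in P[thing]:
        pts=np.vstack([np.c_[x+q*np.cos(a),y+q*np.sin(a),0*a+z+z0] for z,q in fr])
        uv=cv2.projectPoints(pts,np.ravel(c['rvec']),np.ravel(c['tvec']),c['mtx'],None)[0][:,0]
        cv2.fillPoly(im,[cv2.convexHull(np.round((uv+.5)*S).astype(np.int32))],255)
    return cv2.resize(im,(560,420),interpolation=cv2.INTER_AREA)/255.
def fit(c,n,thing,xy,z0=0):
    m=spotter.cut_out(n,thing)
    if not m: return None
    m0=m[0]['region'].astype(float)
    if thing=='small_ring':
        cs=cv2.findContours(m0.astype(np.uint8),cv2.RETR_EXTERNAL,cv2.CHAIN_APPROX_NONE)[0]; q=m0.astype(np.uint8); cv2.drawContours(q,cs,-1,1,-1); m0=q.astype(float)
    f=lambda p:np.abs(sil(c,thing,p[0],p[1],z0)-m0).sum()
    o=minimize(f,xy,method='Nelder-Mead',options=dict(initial_simplex=np.array(xy)+[[0,0],[.006,.002],[-.002,.006]],xatol=1e-4,maxiter=80))
    return round(m[0]['p'],2),np.round(o.x,4),round(o.fun/m0.sum(),3)
E
python3 - <<'E'
from h import *
for n in ['wrist','top','scene']:
    c=eyes.camera(n)
    for t,xy in dict(pedestal=(.465,.0235),cap=(.441,-.118),small_ring=(.459,-.262)).items(): print(n,t,fit(c,n,t,xy))
E
```

```text
wrist pedestal (0.68, array([0.4635, 0.0243]), np.float64(0.031))
wrist cap (0.68, array([ 0.4429, -0.1203]), np.float64(0.089))
wrist small_ring (0.97, array([ 0.4594, -0.2645]), np.float64(0.037))
top pedestal (0.66, array([0.4659, 0.0233]), np.float64(0.052))
top cap (0.64, array([ 0.4448, -0.1226]), np.float64(0.073))
top small_ring (0.7, array([ 0.4607, -0.2634]), np.float64(0.149))
scene pedestal (0.6, array([0.465 , 0.0249]), np.float64(0.05))
scene cap (0.96, array([ 0.4437, -0.1203]), np.float64(0.065))
scene small_ring None
```

Call:
drive_tool(
  xyz=[
    [0, 4, 0],
    [0, 4, 0],
    [0, 4, 0],
    [0, 4, 0],
    [0, 4, 0],
    [0, 4, 0],
    [-0.2, 4.6, 0],
    [0, 0, 2],
    [0, 0, 2],
    [0, 0, 2],
  ],
  twist=[0.005, 0, 0, 0, 0, 0, 0, 0, 0, 0],
)

```text
time: 4.5
tool_pos: [0.4579, -0.264, 0.1704]
tcp_rot: [1.0, -0.005, -0.0, -0.0]
force: [0.6, -0.3, 0.0]
opening: 0.0855
finger_force: 0.0
```

Call:
drive_tool(
  xyz=[
    [0, 0, 1],
    [0, 0, 0],
  ],
  twist=[0, 0],
)

```text
time: 4.7
tool_pos: [0.4574, -0.2631, 0.16]
tcp_rot: [1.0, -0.004, -0.001, -0.0]
force: [-0.2, 0.1, -0.1]
opening: 0.0858
finger_force: 0.0
```

Run:
```python
from h import *
s=sensors.get_state(); print({k:np.round(s[k],4) for k in ['time','tool_pos','tcp_rot','joint_pos','force']})
c=eyes.camera('wrist'); save(c,'w2')
for t,xy in dict(cap=(.4437,-.121),small_ring=(.46,-.264)).items(): print(t,fit(c,'wrist',t,xy))
for q in spotter.spot_point('wrist','small_ring')[:2]: print(np.round(q['location'],1),np.round(at_z(c,q['location'],0),4))
```

```text
{'time': np.float64(4.7), 'tool_pos': array([ 0.4574, -0.2631,  0.16  ]), 'tcp_rot': array([ 1.0e+00, -4.0e-03, -1.4e-03, -5.0e-04]), 'joint_pos': array([-2.2530e-01,  2.4620e-01, -8.6900e-02, -3.0000e-04, -1.2406e+00,
        1.7883e+00]), 'force': array([-0.1729,  0.0604, -0.1377])}
cap (0.17, array([ 0.1375, -0.1636]), np.float64(1.0))
small_ring None
[282.6 190.7] [ 0.4581 -0.2614  0.    ]
```

View pics/w2.png

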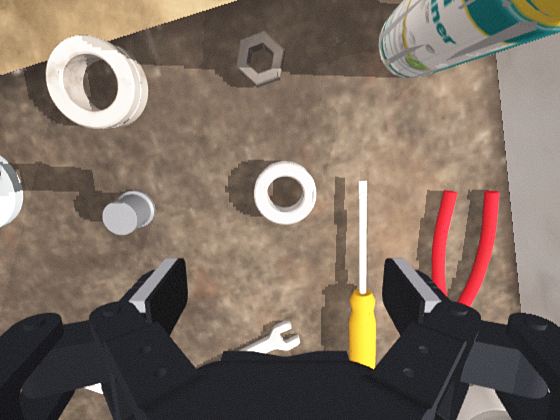

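Run:
```python
from h import *
c=eyes.camera('wrist')
g=cv2.cvtColor(c['img'],cv2.COLOR_RGB2GRAY); m=np.zeros_like(g); m[150:240,240:330]=(g[150:240,240:330]>165)
n,l,st,ce=cv2.connectedComponentsWithStats(m); k=1+np.argmax(st[1:,4]); m=(l==k).astype(np.uint8); print(st[k],ce[k])
cs=cv2.findContours(m,cv2.RETR_EXTERNAL,cv2.CHAIN_APPROX_NONE)[0]; cv2.drawContours(m,cs,-1,1,-1)
spotter.cut_out=lambda *a:[dict(p=1,region=m)]
print(fit(c,'wrist','small_ring',(.459,-.263)))
```

```text
[ 254  164   62   62 2111] [283.98484131 194.63287541]
(1, array([ 0.4595, -0.2635]), np.float64(0.055))
```

Call:
drive_tool(
  xyz=[
    [0.2, 0, 3],
    [0, 0, 3],
    [0, 0, 3],
    [0, 0, 3],
    [0, 0, 2],
    [0, 0, 1.2],
    [0, 0, 0.4],
    [0, 0, 0],
  ],
  twist=[0, 0, 0, 0, 0, 0, 0, 0],
)

```text
time: 5.75
tool_pos: [0.4606, -0.2636, 0.0057]
tcp_rot: [1.0, -0.004, 0.0, 0.0]
force: [-0.6, -0.2, -0.1]
opening: 0.0851
finger_force: 0.0
```

Call:
drive_tool(
  xyz=[
    [0, 0, 0],
    [0, 0, 0],
    [0, 0, 0],
    [0, 0, 0],
    [0, 0, 0],
    [0, 0, 0],
    [0, 0, 0],
    [0, 0, 0],
  ],
  twist=[0, 0, 0, 0, 0, 0, 0, 0],
  grip=4.5,
  squeeze=35,
)

```text
time: 6.55
tool_pos: [0.4609, -0.2635, 0.0067]
tcp_rot: [1.0, -0.004, 0.001, 0.0]
force: [-0.8, 1.4, 5.1]
opening: 0.0535
finger_force: 36.3
```

Call:
drive_tool(
  xyz=[
    [0, 0, -1],
    [0, 0, -3],
    [0, 0, -4],
    [0, 0, -4],
    [0, 0, -4],
    [0, 0, -1],
    [0, -3, 0],
    [0, -4, 0],
    [0, -4, 0],
    [0, -4, 0],
  ],
  twist=[0, 0, 0, 0, 0, 0, 0, 0, 0, 0],
)

```text
time: 7.55
tool_pos: [0.4603, -0.112, 0.1748]
tcp_rot: [1.0, -0.004, -0.001, -0.0]
force: [-0.3, -0.2, -3.2]
opening: 0.0532
finger_force: 38.1
```

Call:
drive_tool(
  xyz=[
    [0, -4, 0],
    [0, -4, 0],
    [0, -3, 0],
    [0, -2, 0],
    [0, 0, 0],
    [0, 0, 0],
  ],
  twist=[0, 0, 0, 0, 0, 0],
)

```text
time: 8.15
tool_pos: [0.4617, 0.0167, 0.1749]
tcp_rot: [1.0, -0.003, -0.001, 0.0]
force: [-0.2, 0.8, -2.3]
opening: 0.0532
finger_force: 38.2
```

Run:
```python
from h import *
s=sensors.get_state(); print({k:np.round(s[k],4) for k in ['time','tool_pos','tcp_rot','force','opening','finger_force']})
c=eyes.camera('wrist'); save(c,'w3')
for t,z in dict(small_ring=s['tool_pos'][2]-.007,stud_top=.098,shoulder=.045,pedestal=0,detents=.0788).items():
  for q in spotter.spot_point('wrist',t)[:1]: print(t,q['p'],np.round(q['location'],1),np.round(at_z(c,q['location'],z),4))
print(fit(c,'wrist','pedestal',(.4645,.0242)))
print(fit(c,'wrist','small_ring',s['tool_pos'][:2],s['tool_pos'][2]-.007))
```

```text
{'time': np.float64(8.15), 'tool_pos': array([0.4617, 0.0167, 0.1749]), 'tcp_rot': array([ 1.0e+00, -3.4e-03, -6.0e-04,  1.0e-04]), 'force': array([-0.2264,  0.7615, -2.3382]), 'opening': np.float64(0.0532), 'finger_force': np.float64(38.1843)}
stud_top 0.76 [277.2 213.6] [0.464  0.0215 0.098 ]
shoulder 0.66 [278.3 194.2] [0.4661 0.0217 0.045 ]
pedestal 0.58 [274.9 188. ] [0.4624 0.026  0.    ]
detents 0.94 [280.3 206.1] [0.4644 0.0196 0.0788]
None
(0.74, array([0.4874, 0.0204]), np.float64(2.222))
```

View pics/w3.png

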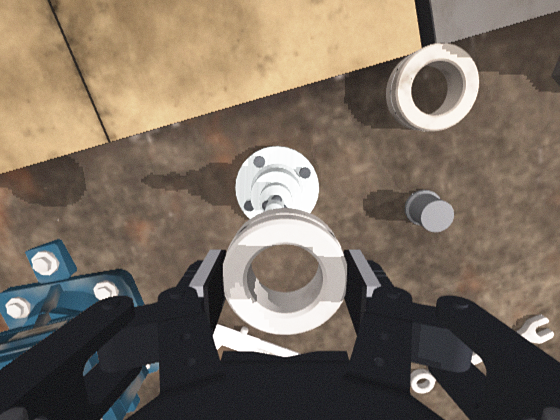

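The small ring is held level; its face is centred at about (285,272) and the pedestal lies just behind it at (277,190). I'll compute the ring's offset in the hand.

Run:
```python
from h import *
s=sensors.get_state()
c=eyes.camera('wrist'); g=cv2.cvtColor(c['img'],cv2.COLOR_RGB2GRAY)
# dump row/col edges of the ring face
for zt in (.175+.010,.175+.015,.175+.02):
    L,Rr,B=[at_z(c,p,zt) for p in ((224,272),(347,272),(285,333))]
    print(zt,'width',np.round(np.linalg.norm(L-Rr),4),'centre',np.round((L+Rr)/2,4)[:2],'bottom x+.028',np.round(B[0]+.028,4))
m=spotter.cut_out('wrist','small_ring')
for q in m[:2]:
    v,u=np.nonzero(q['region']); print(q['p'],u.min(),u.max(),v.min(),v.max())
big=cv2.resize(c['img'][170:350,200:370],None,fx=3.3,fy=3.3,interpolation=cv2.INTER_CUBIC); cv2.imwrite('pics/w4.png',big[:,:,::-1])
```

```text
0.185 width 0.0544 centre [0.4623 0.0154] bottom x+.028 0.4592
0.19 width 0.0524 centre [0.4647 0.0154] bottom x+.028 0.4628
0.19499999999999998 width 0.0503 centre [0.4672 0.0154] bottom x+.028 0.4664
0.56 222 347 207 334
```

View pics/w4.png

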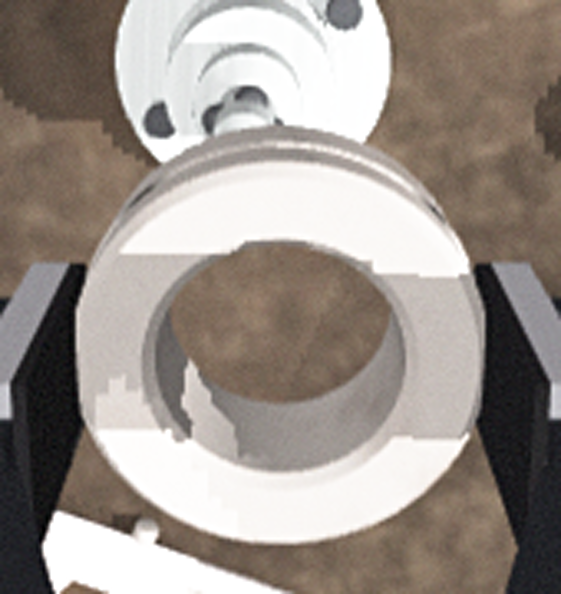

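Call:
drive_tool(
  xyz=[
    [0.33, -0.7, 0],
    [0, 0, 2],
    [0, 0, 2.5],
    [0, 0, 2.5],
    [0, 0, 2],
    [0, 0, 0],
    [0, 0, 0],
  ],
  twist=[0, 0, 0, 0, 0, 0, 0],
)

```text
time: 9.35
tool_pos: [0.4662, 0.0237, 0.0858]
tcp_rot: [1.0, -0.004, 0.0, 0.0]
force: [-0.6, 1.1, -2.3]
opening: 0.0532
finger_force: 38.2
```

Run:
```python
from h import *
s=sensors.get_state(); print({k:np.round(s[k],4) for k in ['time','tool_pos','tcp_rot','force','opening','finger_force']})
a=[]
for n,(u,v) in dict(wrist=(285,235),scene=(222,195),top=(226,222)).items():
    c=eyes.camera(n); p=cv2.projectPoints(np.array([[.4645,.0238,.09]]),np.ravel(c['rvec']),np.ravel(c['tvec']),c['mtx'],None)[0].ravel().astype(int)
    h=60 if n=='wrist' else 32
    w=c['img'][max(p[1]-h,0):p[1]+h,p[0]-h:p[0]+h]; a.append(cv2.resize(w,(266,266),interpolation=cv2.INTER_CUBIC)); print(n,p)
    for t,z in dict(stud_top=.098).items():
        for q in spotter.spot_point(n,t)[:1]: print(n,t,q['p'],np.round(at_z(c,q['location'],z),4))
cv2.imwrite('pics/m5.png',np.hstack(a)[:,:,::-1])
```

```text
{'time': np.float64(9.35), 'tool_pos': array([0.4662, 0.0237, 0.0858]), 'tcp_rot': array([ 1.0e+00, -3.6e-03,  1.0e-04,  2.0e-04]), 'force': array([-0.5526,  1.0511, -2.3151]), 'opening': np.float64(0.0532), 'finger_force': np.float64(38.204)}
wrist [283 270]
wrist stud_top 0.69 [0.4615 0.0228 0.098 ]
scene [222 187]
scene stud_top 0.59 [0.4654 0.0264 0.098 ]
top [222 222]
top stud_top 0.84 [0.4704 0.0221 0.098 ]
```

View pics/m5.png

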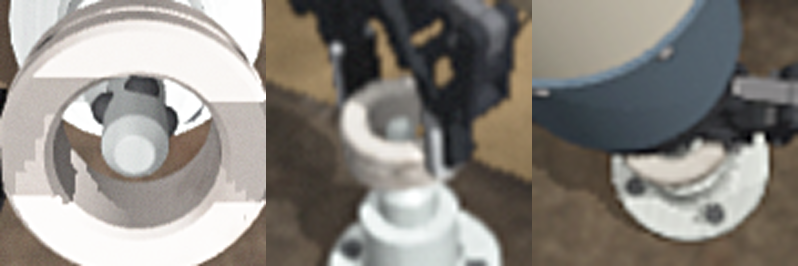

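The wrist crop shows the stud tip at about (134,148) near the centre of the bore at (136,150), so the ring is threaded and centred. I'll lower it and watch the force.

Call:
drive_tool(
  xyz=[
    [0, 0, 0.7],
    [0, 0, 0.7],
    [0, 0, 0.5],
    [0, 0, 0.3],
    [0, 0, 0],
  ],
  twist=[0, 0, 0, 0, 0],
)

```text
time: 10.15
tool_pos: [0.4653, 0.0234, 0.0626]
tcp_rot: [1.0, -0.004, -0.001, 0.0]
force: [-0.3, 0.1, -2.5]
opening: 0.0533
finger_force: 38.2
```

Call:
drive_tool(
  xyz=[
    [0, 0, 0.2],
    [0, 0, 0.2],
    [0, 0, 0.2],
    [0, 0, 0],
  ],
  twist=[0, 0, 0, 0],
)

```text
time: 10.55
tool_pos: [0.4655, 0.0235, 0.057]
tcp_rot: [1.0, -0.004, -0.0, 0.0]
force: [0.6, -0.3, -1.8]
opening: 0.0531
finger_force: 38.2
```

Call:
drive_tool(
  xyz=[
    [0, 0, 0.2],
    [0, 0, 0.2],
    [0, 0, 0.2],
    [0, 0, 0],
  ],
  twist=[0, 0, 0, 0],
)

```text
time: 10.95
tool_pos: [0.4657, 0.0235, 0.0517]
tcp_rot: [1.0, -0.004, 0.0, 0.0]
force: [-3.2, 0.2, 3.1]
opening: 0.0533
finger_force: 38.7
```

Call:
drive_tool(
  xyz=[
    [0, 0, 0],
    [0, 0, 0],
    [0, 0, 0],
    [0, 0, 0],
    [0, 0, 0],
    [0, 0, 0],
  ],
  twist=[0, 0, 0, 0, 0, 0],
  grip=8.5,
)

```text
time: 11.55
tool_pos: [0.4657, 0.0235, 0.0513]
tcp_rot: [1.0, -0.004, 0.0, 0.0]
force: [0.4, -0.2, 0.3]
opening: 0.0851
finger_force: 0.0
```

Call:
drive_tool(
  xyz=[
    [0, 0, -1],
    [0, 0, -2],
    [0, 0, -4],
    [0, 0, -4],
    [0, 0, -4],
    [0, 0, 0],
    [0, 0, 0],
  ],
  twist=[0, 0, 0, 0, 0, 0, 0],
)

```text
time: 12.25
tool_pos: [0.4661, 0.0238, 0.2026]
tcp_rot: [1.0, -0.004, 0.001, -0.001]
force: [-0.2, 0.7, -1.0]
opening: 0.0849
finger_force: 0.0
```

Run:
```python
from h import *
s=sensors.get_state(); print({k:np.round(s[k],4) for k in ['time','tool_pos','force','opening','finger_force']})
c=eyes.camera('wrist'); save(c,'w6')
for t,z in dict(small_ring=.045,stud_top=.098,cap=0).items():
  for q in spotter.spot_point('wrist',t)[:1]: print(t,q['p'],np.round(q['location'],1),np.round(at_z(c,q['location'],z),4))
print(fit(c,'wrist','cap',(.4437,-.121)))
```

```text
{'time': np.float64(12.25), 'tool_pos': array([0.4661, 0.0238, 0.2026]), 'force': array([-0.219 ,  0.6736, -1.0239]), 'opening': np.float64(0.0849), 'finger_force': np.float64(0.0)}
small_ring 0.97 [282.7 196.7] [0.4625 0.0256 0.045 ]
stud_top 0.91 [284.8 211.4] [0.4626 0.0235 0.098 ]
cap 0.72 [419.8 205.3] [ 0.4419 -0.1231  0.    ]
(0.55, array([ 0.4424, -0.1207]), np.float64(0.06))
```

View pics/w6.png

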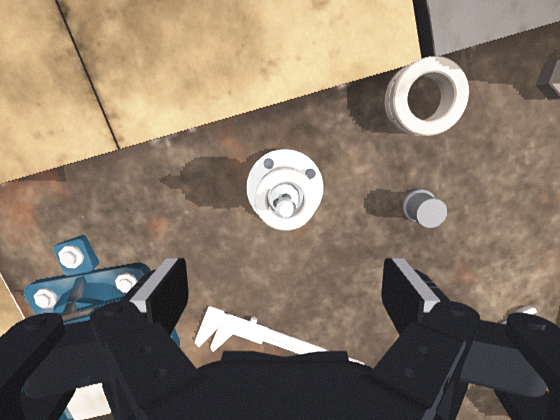

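The ring sits concentric and low on the pedestal at about (284,195), well below the stud tip at (285,205). The cap is at (427,208). I'll go for it.

Call:
drive_tool(
  xyz=[
    [-0.5, 3.5, 0],
    [-0.5, 3.5, 0],
    [-0.6, 3.8, 0],
    [-0.6, 3.7, 0],
    [0, 0, 3],
    [0, 0, 3],
    [0, 0, 3],
    [0, 0, 3],
    [0, 0, 0],
    [0, 0, 0],
  ],
  twist=[0, 0, 0, 0, 0, 0, 0, 0, 0, 0],
)

```text
time: 13.5
tool_pos: [0.4425, -0.1215, 0.0815]
tcp_rot: [1.0, -0.004, -0.001, 0.0]
force: [0.8, -0.7, 0.4]
opening: 0.0851
finger_force: 0.0
```

Run:
```python
from h import *
s=sensors.get_state(); print({k:np.round(s[k],4) for k in ['time','tool_pos','tcp_rot','force','opening','finger_force']})
c=eyes.camera('wrist'); save(c,'w7')
for q in spotter.spot_point('wrist','cap')[:1]: print(q['p'],np.round(q['location'],1),np.round(at_z(c,q['location'],0),4))
print(fit(c,'wrist','cap',(.4437,-.121)))
for n in('top','scene'):
  c=eyes.camera(n); print(n,fit(c,n,'small_ring',(.4645,.0238),.045))
```

```text
{'time': np.float64(13.5), 'tool_pos': array([ 0.4425, -0.1215,  0.0815]), 'tcp_rot': array([ 1.0e+00, -3.7e-03, -7.0e-04,  4.0e-04]), 'force': array([ 0.7819, -0.722 ,  0.3702]), 'opening': np.float64(0.0851), 'finger_force': np.float64(0.0)}
0.89 [285.  219.2] [ 0.4392 -0.1221  0.    ]
(0.77, array([ 0.4421, -0.1214]), np.float64(0.036))
top (0.43, array([0.4615, 0.018 ]), np.float64(4.535))
scene (0.79, array([0.4657, 0.0255]), np.float64(0.477))
```

View pics/w7.png

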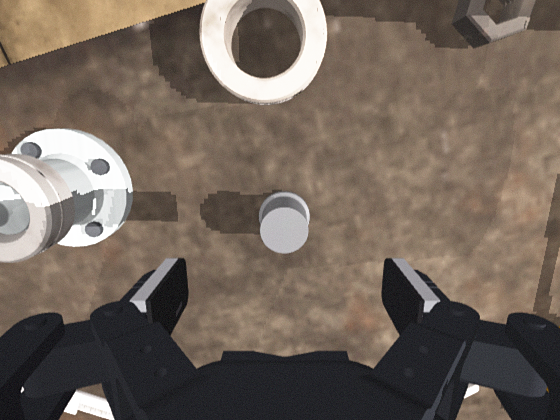

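The cap is at (285,225), centred between the fingers, and the ring is on the pedestal at the left edge. I'll descend and grip the barrel.

Call:
drive_tool(
  xyz=[
    [0.05, 0, 2.5],
    [0, 0, 2.5],
    [0, 0, 1.5],
    [0, 0, 0.7],
    [0, 0, 0],
  ],
  twist=[0, 0, 0, 0, 0],
)

```text
time: 14.35
tool_pos: [0.4427, -0.1213, 0.0089]
tcp_rot: [1.0, -0.004, -0.001, 0.0]
force: [-0.5, 0.2, 0.3]
opening: 0.0852
finger_force: 0.0
```

Call:
drive_tool(
  xyz=[
    [0, 0, 0],
    [0, 0, 0],
    [0, 0, 0],
    [0, 0, 0],
    [0, 0, 0],
    [0, 0, 0],
    [0, 0, 0],
    [0, 0, 0],
    [0, 0, 0],
    [0, 0, 0],
  ],
  twist=[0, 0, 0, 0, 0, 0, 0, 0, 0, 0],
  grip=2.2,
  squeeze=70,
)

```text
time: 15.35
tool_pos: [0.4437, -0.1213, 0.0102]
tcp_rot: [1.0, -0.004, 0.001, 0.0]
force: [-0.8, 1.2, 5.9]
opening: 0.0286
finger_force: 69.0
```

Call:
drive_tool(
  xyz=[
    [0, 0, -1],
    [0, 0, -3],
    [0, 0, -4],
    [0, 0, -4],
    [0, 0, -2],
    [0.5, -3.5, 0],
    [0.5, -4, 0],
    [0.6, -4, 0],
    [0.6, -3, 0],
    [0, 0, 0],
  ],
  twist=[0, 0, 0, 0, 0, 0, 0, 0, 0, 0],
)

```text
time: 16.35
tool_pos: [0.4667, 0.0263, 0.1499]
tcp_rot: [1.0, -0.002, 0.0, -0.0]
force: [-0.5, -0.3, -0.8]
opening: 0.0281
finger_force: 69.3
```

Run:
```python
from h import *
s=sensors.get_state(); print({k:np.round(s[k],4) for k in ['time','tool_pos','tcp_rot','force','opening','finger_force']})
x,y,z=s['tool_pos']; a=[]
for n,h in dict(wrist=90,scene=32,top=32).items():
    c=eyes.camera(n); p=cv2.projectPoints(np.array([[x,y,z]]),np.ravel(c['rvec']),np.ravel(c['tvec']),c['mtx'],None)[0].ravel().astype(int)
    print(n,p,fit(c,n,'cap',(x,y),z-.01),fit(c,n,'pedestal',(.465,.024)))
    w=c['img'][max(p[1]-h,0):p[1]+h,p[0]-h:p[0]+h]; a.append(cv2.resize(w,(266,266),interpolation=cv2.INTER_CUBIC))
    for t,zz in dict(stud_top=.098,cap=z-.01).items():
        for q in spotter.spot_point(n,t)[:1]: print(n,t,q['p'],np.round(at_z(c,q['location'],zz),4))
cv2.imwrite('pics/m8.png',np.hstack(a)[:,:,::-1])
```

```text
{'time': np.float64(16.35), 'tool_pos': array([0.4667, 0.0263, 0.1499]), 'tcp_rot': array([ 1.0e+00, -2.2e-03,  5.0e-04, -4.0e-04]), 'force': array([-0.5241, -0.2914, -0.839 ]), 'opening': np.float64(0.0281), 'finger_force': np.float64(69.271)}
wrist [283 262] (0.72, array([0.4658, 0.0261]), np.float64(0.085)) (0.62, array([0.4632, 0.024 ]), np.float64(1.041))
wrist stud_top 0.7 [0.4623 0.0232 0.098 ]
wrist cap 0.7 [0.4947 0.0256 0.1399]
scene [219 161] (0.71, array([0.4642, 0.022 ]), np.float64(0.83)) (0.62, array([0.4657, 0.0252]), np.float64(0.379))
scene stud_top 0.78 [0.4643 0.0284 0.098 ]
scene cap 0.61 [0.4665 0.0257 0.1399]
top [218 214] (0.66, array([0.4468, 0.0163]), np.float64(3.644)) (0.73, array([0.4633, 0.0203]), np.float64(1.221))
top stud_top 0.73 [0.4675 0.0284 0.098 ]
```

View pics/m8.png

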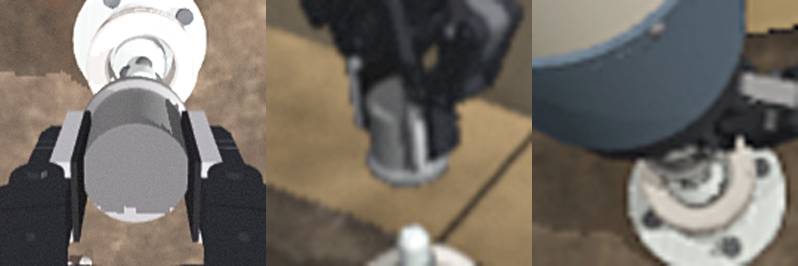

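The cap is held upright and the ring sits flat around the axle below it. I'll correct by about 2 mm in x and y and lower the mouth to just above the stud.

Call:
drive_tool(
  xyz=[
    [-0.22, 0.24, 0],
    [0, 0, 1.5],
    [0, 0, 1.5],
    [0, 0, 0.7],
    [0, 0, 0],
    [0, 0, 0],
  ],
  twist=[0, 0, 0, 0, 0, 0],
)

```text
time: 17.7
tool_pos: [0.4643, 0.0211, 0.1128]
tcp_rot: [1.0, -0.004, 0.0, 0.0]
force: [1.0, 0.3, -0.3]
opening: 0.0285
finger_force: 69.3
```

Run:
```python
from h import *
s=sensors.get_state(); print({k:np.round(s[k],4) for k in ['time','tool_pos','tcp_rot','force','opening','finger_force']})
x,y,z=s['tool_pos']; a=[]
for n,h in dict(wrist=90,scene=28,top=28).items():
    c=eyes.camera(n); p=cv2.projectPoints(np.array([[x,y,.1]]),np.ravel(c['rvec']),np.ravel(c['tvec']),c['mtx'],None)[0].ravel().astype(int)
    w=c['img'][max(p[1]-h,0):p[1]+h,p[0]-h:p[0]+h]; a.append(cv2.resize(w,(266,266),interpolation=cv2.INTER_CUBIC))
cv2.imwrite('pics/m9.png',np.hstack(a)[:,:,::-1])
```

```text
{'time': np.float64(17.7), 'tool_pos': array([0.4643, 0.0211, 0.1128]), 'tcp_rot': array([ 1.0e+00, -3.8e-03,  3.0e-04,  1.0e-04]), 'force': array([ 0.9895,  0.2521, -0.3154]), 'opening': np.float64(0.0285), 'finger_force': np.float64(69.2593)}
```

View pics/m9.png

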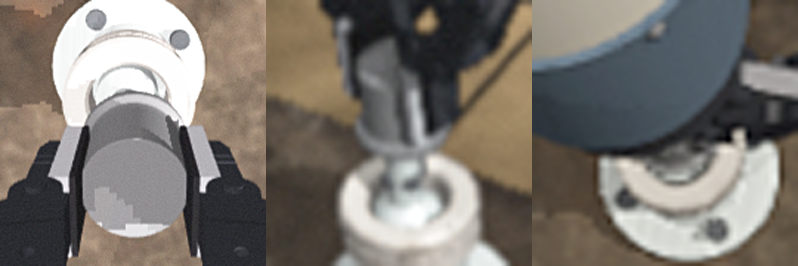

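The scene crop shows the cap just above the stud, and the ring flat. TCP y is about 2.5 mm short of the target because the earlier reading was taken while it was still moving, so I'll correct that and enter the stud.

Call:
drive_tool(
  xyz=[
    [0, -0.25, 0],
    [0, 0, 0],
    [0, 0, 0.4],
    [0, 0, 0.4],
    [0, 0, 0.3],
    [0, 0, 0.3],
    [0, 0, 0],
  ],
  twist=[0, 0, 0, 0, 0, 0, 0],
)

```text
time: 18.55
tool_pos: [0.4639, 0.0237, 0.0978]
tcp_rot: [1.0, -0.004, -0.0, 0.0]
force: [0.4, -0.0, -1.0]
opening: 0.0283
finger_force: 69.3
```

Call:
drive_tool(
  xyz=[
    [0, 0, 0.3],
    [0, 0, 0.3],
    [0, 0, 0.2],
    [0, 0, 0.2],
    [0, 0, 0],
  ],
  twist=[0, 0, 0, 0, 0],
)

```text
time: 19.05
tool_pos: [0.465, 0.024, 0.0894]
tcp_rot: [1.0, -0.004, 0.001, -0.0]
force: [-1.1, 2.1, 4.5]
opening: 0.0283
finger_force: 69.9
```

Call:
drive_tool(
  xyz=[
    [0, 0, 0.3],
    [0, 0, 0.3],
    [0, 0, 0.2],
    [0, 0, 0.2],
    [0, 0, 0],
  ],
  twist=[0, 0, 0, 0, 0],
)

```text
time: 19.55
tool_pos: [0.4639, 0.0236, 0.0786]
tcp_rot: [1.0, -0.004, -0.0, 0.0]
force: [-1.8, 0.2, 4.5]
opening: 0.0281
finger_force: 70.1
```

Call:
drive_tool(
  xyz=[
    [0, 0, 0.1],
    [0, 0, 0.1],
    [0, 0, 0],
    [0, 0, 0],
  ],
  twist=[0, 0, 0, 0],
)

```text
time: 19.95
tool_pos: [0.4641, 0.0236, 0.0784]
tcp_rot: [1.0, -0.003, 0.001, 0.0]
force: [-7.2, 1.9, 19.0]
opening: 0.0283
finger_force: 71.7
```

Call:
drive_tool(
  xyz=[
    [-0.05, 0, 0],
    [0, 0, 0],
    [0, 0, 0],
    [0, 0, 0],
    [0, 0, 0],
  ],
  twist=[0, 0, 0, 0, 0],
)

```text
time: 20.45
tool_pos: [0.4641, 0.0236, 0.0784]
tcp_rot: [1.0, -0.003, 0.001, 0.0]
force: [-7.0, 2.0, 17.3]
opening: 0.0284
finger_force: 71.4
```

Run:
```python
from h import *
s=sensors.get_state(); print({k:np.round(s[k],4) for k in ['time','tool_pos','tcp_rot','force','opening','finger_force']})
a=[]
for n,h in dict(wrist=90,scene=32,top=32).items():
    c=eyes.camera(n); p=cv2.projectPoints(np.array([[.464,.0236,.08]]),np.ravel(c['rvec']),np.ravel(c['tvec']),c['mtx'],None)[0].ravel().astype(int)
    a.append(cv2.resize(c['img'][p[1]-h:p[1]+h,p[0]-h:p[0]+h],(266,266),interpolation=cv2.INTER_CUBIC))
cv2.imwrite('pics/m10.png',np.hstack(a)[:,:,::-1])
```

```text
{'time': np.float64(20.45), 'tool_pos': array([0.4641, 0.0236, 0.0784]), 'tcp_rot': array([ 1.0e+00, -3.5e-03,  1.0e-03,  2.0e-04]), 'force': array([-6.991 ,  2.0412, 17.3393]), 'opening': np.float64(0.0284), 'finger_force': np.float64(71.3856)}
```

View pics/m10.png

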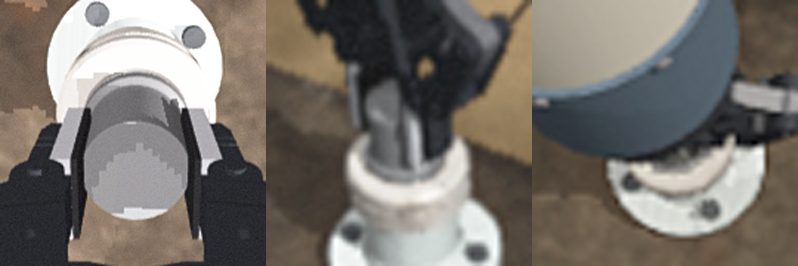

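The scene crop shows the cap down against the ring with its flange just above it, upright and held. The force is steady at 17 N and the TCP is at the expected home height, so I'm handing in.

```bash
python3 -c "
from h import *
print(ticket.hand_in())"
```

```text
the job is handed in; nothing more can be done
None
```

The job is handed in, and the hand-in gave no verdict: the small ring is flat on the shoulder and released, the cap is home on the stud and still held and pressed at about 17 N, and the large ring and nut were not touched.

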